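# Unhook a slide carrier from its dock and lay it on the light panel

## Robot

A 7-joint arm with a two-finger parallel gripper is mounted at the origin on the work surface. World frame = base frame: x ahead of the robot, y to its left, z up, the work surface at z = 0. Lengths are in m, angles in degrees, forces in N, time in s.
With the tool pointing down it reaches from about 0.35 to 0.9 m from the base axis. Payload 7.2 kg.
Tool frame: the origin (TCP) lies at the very end of the fingers, on their centre line; the grasp point (between the pads) lies 19 mm behind it; z points along the fingers, y is the direction in which the jaws open and shut (so a half turn about z gives the same grasp; the last joint's range is limited). The gripper opens to 85 mm and grips with 20 to 120 N. Pads are 22 mm wide; open, the fingers measure 114 mm over their backs; the gripper's body (76 mm by 85 mm) begins 54 mm behind the grasp point. The pads swing forward as they close: fully open they stand 13 mm farther back than shut.
Start: joints at [-73.35, 23.554, -0.728, 91.456, 0.321, 64.991, -4.71], TCP at [0.219, 0.585, 0.231] pointing down, gripper open.
Joint ranges: [-169.25, 169.25], [-16.82, 113.86], [-84.01, 82.57], [7.8, 145.47], [-59.2, 239.2], [7.22, 106.19], [-163.78, 163.78]. Speed limits (degrees/s): [136.94, 136.94, 172.46, 172.46, 180, 180, 180].

## Interface

Orientations are given as [roll, pitch, yaw] about the fixed x, y, z axes, in that order (R = Rz(yaw) Ry(pitch) Rx(roll)).
In Python, from station import manip gives the robot as it stands.
- The arm moves only by the tool servo_tool, never from a script. Its argument "commands" is a list of rows, each a list of 7 numbers: the shift along the world's x, y, z in mm, then the turn, a rotation vector about the world's x, y, z in degrees, then the opening, from 0 (shut) to 1 (fully open). In form: [[dx, dy, dz, rx, ry, rz, claw], ...]. A call has 1 to 12 rows; each row is the pose to reach, as a shift and turn from the pose measured when the call began; what a row does not reach only later rows make up. A row lasts 1/8 s, in which the tool goes at most 62.5 mm and 10.7 degrees, less where a joint would pass 70% of its speed; a pose out of reach is approached as far as the arm can. A call with a gripper value outside its range is refused whole. The fingers move at their own pace and stop on an object; "grip_force" is the grip in N (left out, the last holds). Time passes only in rows, so rows that repeat a pose let the fingers close. It gives the time, the measured TCP pose, the force and the opening at its end, in the units of the state.
- manip.sense(): the state, without advancing time (a new reading comes with each control period).
- manip.get_image(name): name is "side" or "top"; returns (picture, depth): 420x560x3 uint8, blue, green, red; 420x560 float32, m along the optical axis (not along the pixel's ray), 0 where there is no reading.
- manip.camera_params(name): a dict with "camera_matrix" (3x3 intrinsics, pixels), "dist" ([k1, k2, p1, p2, k3] as OpenCV has them; the pictures are not rectified), "world_to_cam" (4x4, takes a point from world to camera coordinates). Camera axes: x right, y down, z forward; pixel columns grow to the right and rows downward; lengths in m; the calibration is good to about 2 mm. A picture is of the moment at which its call begins. camera_params takes no time and is no camera call.
- manip.hand_in(): hands the job in, once; it reports no verdict.
The state is a dict: "clock": time; "joint_positions": joint angles; "joint_velocities": joint speeds; "joint_efforts": joint torques, N m; "tcp_pos": TCP position; "eef_rot": TCP orientation; "ft_force": force on the tool from outside, world axes, zero at the start; "moment": the same for the moment, N m; "grip_width": finger opening in m.
Only numpy, scipy, OpenCV 4.12 (cv2) and the standard library are available. Lean on these libraries where they do the work, as an engineer would, in place of code of your own. Each camera call takes 0.05 s, during which the arm holds its last target.

## Task

Take the blue slide carrier out of its dock by tilting it back, fence end up, with the hook kept low so that it slides out from under the steel lip, and set it gently down flat in the middle of the bright light panel. Leave the orange carrier where it is in its dock.

Things in the scene. Friction and masses are not known exactly. Their poses are not given: they have to be found in the camera images.
- blue_carrier_mid (a point): blue slide carrier: plastic block, two glass slides on top, upright fin handle. Point at the fin's middle, 30 mm above the underside. x along the fin, from hook end to other end (away from robot at start), z up. Block x -44 to 50, 84 wide (y), 16 high. Fin 50 long (x), 12 thick (y), top 60 above the underside: pinch it across y from above. 0.15-0.3 kg, balanced within 5 of the fin
- blue_carrier_hook (a point): tip of the blue carrier's hook, at underside height, 70 mm before the fin's middle: a flat tongue 56 wide, 5 thick, level with the underside, 26 out of the block's end; its last 5 turn up to 9 high. Axes as the carrier. To remove: keep this tip on the dock's floor, turn the carrier about it by 10-15 degrees, other end up, draw it level along +x by 25 to 40, then lift
- blue_dock: grey dock of the blue carrier, screwed down, 158 (x -83 to 75) x 106 mm (y); origin on the bench, below the carrier's fin; x, y as the carrier in it. The carrier lies loose on its floor, 8 above the bench. Opposite the lip a fence, x 53 to 61, 16 high above the floor, stops the carrier sliding out; side guides 10 high, 4 clear of it each side
- blue_dock_lip (a point): middle of the lower free edge of the blue dock's steel retaining lip, 14 mm above the dock's floor, at dock x = -54. The lip runs from here 28 towards the robot (-x), 92 wide, its top 24 above the floor; its edge is turned down by 4 (4 thick). The hook is tucked 16 under it: lifted straight up by over 5, its upturned tip catches behind the edge. Axes as the dock
- panel_top (a point): centre of the upper face of the light panel: a white base 170 x 170 mm, 20 high, fixed to the bench, with a bright 146 mm square on top framed by a thin black line; this point is 20 above the bench, z up, x and y along the base's edges.
- orange_carrier_mid (a point): the orange slide carrier, to be left alone: same shape and size as the blue one, sitting in a second identical dock; the point and axes are as for the blue one.
Mind the look-alikes: they are no part of the job. Of the things that look like the part that bears panel_top, the middle-sized one is meant.

How it is judged (in metres and radians):
On the way, in this order (a step that is already met when the one before it is completed fails the run):
1. the blue carrier is tilted (more than 4 degrees) while its hook is still at its dock's lip (angle between blue_carrier_mid's own z axis and vertical above 0.07 rad and horizontal distance between blue_carrier_mid and blue_dock below 0.05 m and height (world z) of blue_carrier_mid below 0.09 m), for 0.1 s.
2. the blue carrier is lifted clear of its dock (distance between blue_carrier_mid and blue_dock above 0.09 m), for 0.1 s.
At the end, for the whole second after the job is handed in: the blue carrier rests flat (within 4.6 degrees) and still on the light panel, its fin's middle within 30 mm horizontally of the panel's centre, and the orange carrier is within 15 mm of where it started (horizontal distance between blue_carrier_mid and panel_top below 0.03 m and height (world z) of blue_carrier_mid between 0.044 and 0.056 m and angle between blue_carrier_mid's own z axis and vertical below 0.08 rad and linear speed of blue_carrier below 0.02 m/s and distance of orange_carrier_mid from where it was at the start of the episode below 0.015 m); the robot touches nothing.
It fails at once if the orange carrier is moved by more than 15 mm (distance of orange_carrier_mid from where it was at the start of the episode above 0.015 m).
It fails at once if the blue carrier is dropped or slammed on the light panel (faster than 0.5 m/s within 30 mm of it) (horizontal distance between blue_carrier_mid and panel_top below 0.1 m and height (world z) of blue_carrier_mid below 0.08 m and linear speed of blue_carrier above 0.5 m/s).
It also fails if it takes over 45 s, if anything falls off the work surface, if the arm or the gripper's body presses on something with over 40 N, if the wrist force passes 120 N, or if a joint passes its speed limit or range.

## Working session

There is one attempt and no reset: what is moved stays moved. The work goes in short steps, Python scripts to look and compute and a tool call to move; the robot and the scene stay as the last step left them, time stands still between calls to the robot, and variables do not carry over. Pictures are saved under pics/ and viewed, and the job is handed in when it is done.

Besides the shell and the picture viewer there is one more tool, called after "Request:" as name(argument=value, ...), one argument or row to a line, values as JSON. servo_tool: Moves the arm, as the interface text tells. Its arguments: {"type":"object","properties":{"commands":{"type":"array"},"grip_force":{"type":"number"}},"required":["commands"]}

```bash
mkdir -p pics; ls; python3 - <<'E'
from station import manip
import cv2,numpy as np
s=manip.sense();print(s)
for n in("side","top"):
    p,d=manip.get_image(n);cv2.imwrite(f"pics/{n}0.png",p);np.save(f"{n}0.npy",d)
    print(n,manip.camera_params(n))
E
```

```text
pics
{'clock': 0.0, 'joint_positions': array([-73.34775971,  23.60123444,  -0.7267835 ,  91.50403236,
         0.32259151,  64.98964965,  -4.71033781]), 'joint_velocities': array([-0.01412003, -0.02019483,  0.12542145,  0.00655817,  0.00719137,
       -0.12738179, -0.05275597]), 'joint_efforts': array([-3.21663338e-04, -6.00609112e+01,  6.81977849e-01, -2.99421072e+01,
        1.37937881e-02,  1.01998996e-02,  9.23765128e-06]), 'tcp_pos': array([0.21938103, 0.58470791, 0.2304401 ]), 'eef_rot': array([-1.79907529e+02,  8.76916056e-03,  1.59440286e+02]), 'ft_force': array([-0.37180777, -0.65598629,  0.54243408]), 'moment': array([-0.0240905 ,  0.01016885,  0.00401103]), 'grip_width': 0.08513964705274163}
side {'camera_matrix': array([[385.99128809,   0.        , 276.02746158],
       [  0.        , 385.99128809, 212.93073309],
       [  0.        ,   0.        ,   1.        ]]), 'dist': array([-0.042129,  0.      ,  0.      ,  0.      ,  0.      ]), 'world_to_cam': array([[ 0.87041831, -0.49224637,  0.00809206, -0.37747541],
       [-0.24127553, -0.44084954, -0.86454485,  0.16826247],
       [ 0.42913645,  0.75056325, -0.50249051,  0.70502602],
       [ 0.        ,  0.        ,  0.        ,  1.        ]])}
top {'camera_matrix': array([[512.73157774,   0.        , 282.59224079],
       [  0.        , 512.73157774, 215.01916088],
       [  0.        ,   0.        ,   1.        ]]), 'dist': array([-0.08297639,  0.        ,  0.        ,  0.        ,  0.        ]), 'world_to_cam': array([[-0.01853557, -0.99982601,  0.00209246,  0.01467874],
       [-0.977593  ,  0.01768441, -0.20975981,  0.46068236],
       [ 0.20968632, -0.00593359, -0.97775071,  1.07952974],
       [ 0.        ,  0.        ,  0.        ,  1.        ]])}
```

View pics/side0.png

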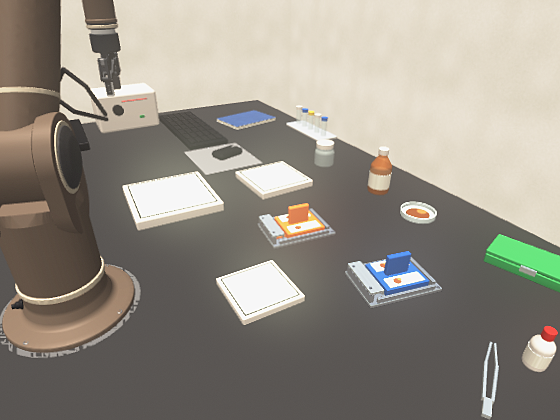

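View pics/top0.png

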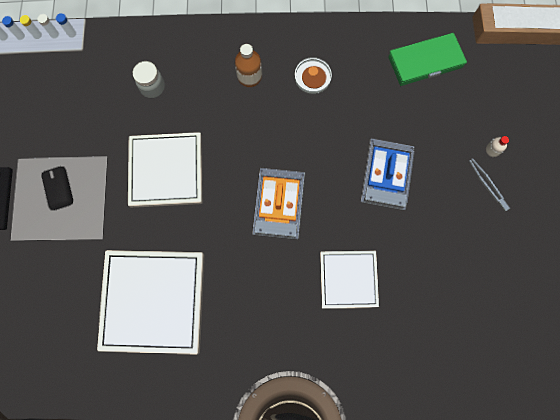

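The top view shows the blue carrier in its dock at (388,172) and the orange one at (279,202). There are three panels: (165,169), (150,302) and (349,279). I'll measure them to see which is middle-sized and has the 170 mm base.

```bash
cat > h.py <<'E'
import cv2,numpy as np
from station import manip
def ray(n,uv,z):
    c=manip.camera_params(n);K=c["camera_matrix"];T=c["world_to_cam"]
    q=cv2.undistortPoints(np.float64(uv).reshape(-1,1,2),K,c["dist"]).reshape(-1,2)
    d=np.c_[q,np.ones(len(q))]@T[:3,:3]; o=-T[:3,:3].T@T[:3,3]
    return o+d*((z-o[2])/d[:,2])[:,None]
def proj(n,X):
    c=manip.camera_params(n);T=c["world_to_cam"]
    return cv2.projectPoints(np.float64(X).reshape(-1,3),cv2.Rodrigues(T[:3,:3])[0],T[:3,3],c["camera_matrix"],c["dist"])[0].reshape(-1,2)
def cloud(n,d,mask):
    c=manip.camera_params(n);T=c["world_to_cam"]
    v,u=np.nonzero(mask&(d>0));q=cv2.undistortPoints(np.float64(np.c_[u,v]).reshape(-1,1,2),c["camera_matrix"],c["dist"]).reshape(-1,2)
    P=np.c_[q,np.ones(len(q))]*d[v,u][:,None]
    return (P-T[:3,3])@T[:3,:3],np.c_[u,v]
def rect(P):
    r=cv2.minAreaRect(np.float32(P[:,:2]*1000));return r
E
python3 - <<'E'
from h import *
for n in("top","side"):
    im=cv2.imread(f"pics/{n}0.png");d=np.load(f"{n}0.npy");hsv=cv2.cvtColor(im,cv2.COLOR_BGR2HSV)
    W=((hsv[...,2]>190)&(hsv[...,1]<40)).astype(np.uint8)
    W=cv2.morphologyEx(W,cv2.MORPH_CLOSE,np.ones((5,5)))
    k,l,st,ce=cv2.connectedComponentsWithStats(W)
    for i in range(1,k):
        if 1500<st[i,4]<20000:
            P,_=cloud(n,d,l==i);cs=max(cv2.findContours((l==i).astype(np.uint8),0,2)[0],key=len)[:,0]
            Q=ray(n,cs,.02)
            print(n,"white",ce[i].round(),np.median(P[:,2]).round(4),rect(Q))
            Pm=P[abs(P[:,2]-.02)<.006]
            print("   depthpts",rect(Pm) if len(Pm)>10 else 0)
    for nm,lo,hi in(("blue",105,125),("orange",8,20)):
        M=(hsv[...,0]>=lo)&(hsv[...,0]<=hi)&(hsv[...,1]>140)&(hsv[...,2]>60)
        P,uv=cloud(n,d,M)
        if nm=="blue": s=(P[:,0]>.4)&(P[:,1]<0.05)
        else: s=(P[:,0]>.3)&(P[:,0]<.62)&(P[:,1]<0.2)
        P=P[s];uv=uv[s]
        for a,b in((.05,.08),(.015,.03)):
            z=(P[:,2]>a)&(P[:,2]<b)
            if z.sum()>5: print(n,nm,a,z.sum(),np.median(P[z],0).round(4),rect(P[z]),uv[z].min(0),uv[z].max(0), np.percentile(P[z,2],[5,50,95]).round(4))
im=cv2.imread("pics/top0.png");cv2.imwrite("pics/crop.png",np.hstack([cv2.resize(im[120:250,340:440],None,fx=4,fy=4,interpolation=2)[:, :400],cv2.resize(im[120:250,120:220],None,fx=4,fy=4,interpolation=2)]))
s=cv2.imread("pics/side0.png");cv2.imwrite("pics/crops.png",cv2.resize(s[235:315,335:450],None,fx=6,fy=6,interpolation=2))
E
```

```text
top white [244.  13.] -0.7441 ((963.4298095703125, 4.416015625), (1455.667724609375, 152.69174194335938), 88.99028778076172)
   depthpts ((944.0962524414062, 612.092529296875), (87.35051727294922, 223.44113159179688), 0.5072706341743469)
top white [164. 169.] 0.0213 ((582.88720703125, 278.59442138671875), (168.97312927246094, 169.06155395507812), 1.548970341682434)
   depthpts ((583.0137939453125, 278.9368591308594), (170.1254119873047, 169.10528564453125), 1.9723118543624878)
top white [150. 302.] 0.0271 ((279.9096374511719, 300.971923828125), (220.1216278076172, 220.2407989501953), 87.86467742919922)
   depthpts ((279.93975830078125, 300.1091003417969), (219.74136352539062, 220.09225463867188), 88.06945037841797)
top white [349. 279.] 0.0151 ((320.6605224609375, -138.26058959960938), (124.76302337646484, 123.43791961669922), 88.85929870605469)
   depthpts ((321.2785339355469, -138.54867553710938), (124.5604019165039, 124.73588562011719), 89.75328826904297)
top blue 0.05 113 [ 0.5668 -0.2386  0.0668] ((567.992919921875, -239.75685119628906), (9.583991050720215, 50.20421600341797), 7
[... 1419 characters left out ...]
375, -240.6483917236328), (10.921807289123535, 47.06083297729492), 78.98904418945312) [386 251] [410 264] [0.0657 0.0681 0.0698]
side blue 0.015 421 [ 0.5429 -0.2487  0.0244] ((568.2544555664062, -242.4042205810547), (83.19035339355469, 93.68818664550781), 78.24881744384766) [366 262] [428 293] [0.0188 0.0244 0.0259]
side orange 0.05 156 [0.4986 0.0095 0.0603] ((500.061279296875, 12.411967277526855), (12.685107231140137, 48.21819305419922), 80.68487548828125) [289 203] [308 215] [0.0513 0.0603 0.0695]
side orange 0.015 275 [ 0.4959 -0.0227  0.0235] ((507.5194091796875, -105.09451293945312), (100.8600845336914, 328.04852294921875), 2.798431634902954) [275 211] [400 282] [0.0167 0.0235 0.0283]
```

View pics/crop.png

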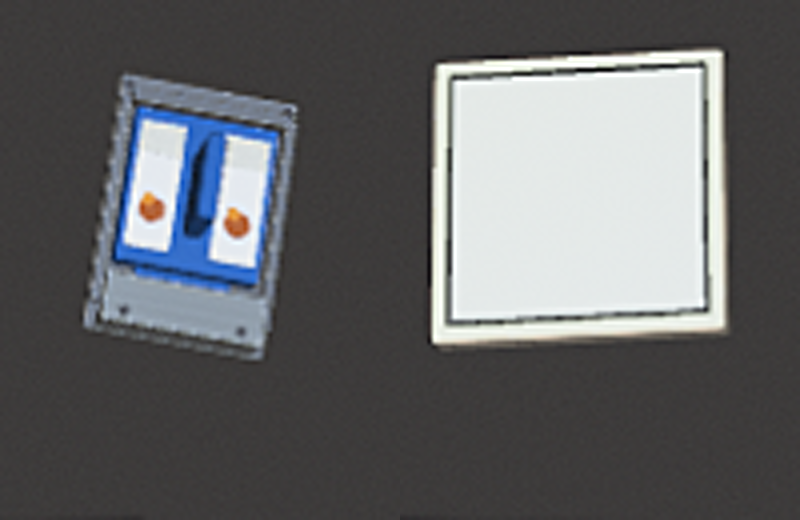

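View pics/crops.png

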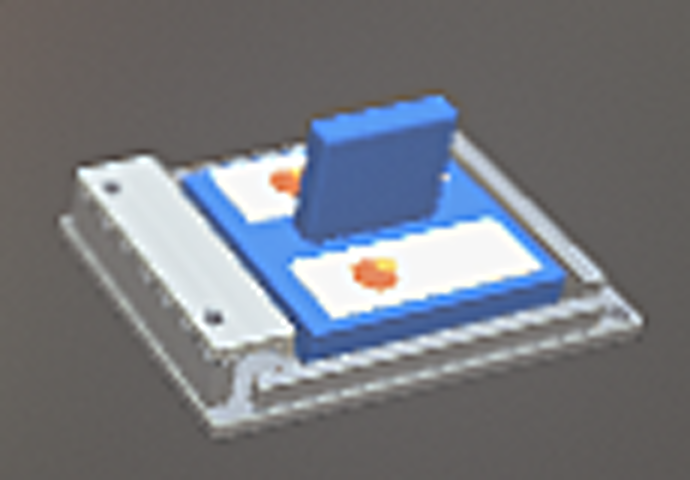

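The panel at (165,169) measures 170 mm, with the others at 220 and 124 mm, so it is the middle one. Its centre is about (0.583, 0.279), top 0.02, and the crop confirms the framed bright square. The blue fin is at about (0.567, -0.240), yaw -12°, top 0.068, with the lip on the robot side. Next I move above it.

Request:
servo_tool(
  commands=[
    [348, -825, -50, 0, 0, 8.6, 0.5],
    [348, -825, -50, 0, 0, 8.6, 0.5],
    [348, -825, -50, 0, 0, 8.6, 0.5],
    [348, -825, -50, 0, 0, 8.6, 0.5],
    [348, -825, -50, 0, 0, 8.6, 0.5],
    [348, -825, -50, 0, 0, 8.6, 0.5],
    [348, -825, -50, 0, 0, 8.6, 0.5],
    [348, -825, -50, 0, 0, 8.6, 0.5],
    [348, -825, -50, 0, 0, 8.6, 0.5],
    [348, -825, -50, 0, 0, 8.6, 0.5],
    [348, -825, -50, 0, 0, 8.6, 0.5],
    [348, -825, -50, 0, 0, 8.6, 0.5],
  ],
  grip_force=70,
)

```text
clock: 1.6
tcp_pos: [0.5108, -0.1065, 0.1887]
eef_rot: [-179.9, 0.0, 168.1]
ft_force: [0.7, 1.3, 0.6]
grip_width: 0.0428
```

Request:
servo_tool(
  commands=[
    [56, -133, -60, 0, 0, 0, 0.5],
    [56, -133, -60, 0, 0, 0, 0.5],
    [56, -133, -60, 0, 0, 0, 0.5],
    [56, -133, -60, 0, 0, 0, 0.5],
    [56, -133, -60, 0, 0, 0, 0.5],
  ],
)

```text
clock: 2.22
tcp_pos: [0.5664, -0.2387, 0.1284]
eef_rot: [-180.0, -0.0, 168.1]
ft_force: [0.2, 1.0, 0.1]
grip_width: 0.0427
```

```bash
python3 - <<'E'
from h import *
s=manip.sense();print(s["tcp_pos"],s["eef_rot"],s["joint_positions"].round(),s["clock"])
o=[]
for n in("top","side"):
    p,d=manip.get_image(n);u=proj(n,[.567,-.24,.05])[0].astype(int)
    o.append(cv2.resize(p[max(u[1]-75,0):u[1]+75,u[0]-60:u[0]+60],(400,500),interpolation=2))
cv2.imwrite("pics/c1.png",np.hstack(o))
E
```

```text
[ 0.56643729 -0.2386936   0.12843585] [-1.79963781e+02 -4.66906614e-02  1.68092345e+02] [  1.  30.  25. 100. -15.  53. 109.] 2.225
```

View pics/c1.png

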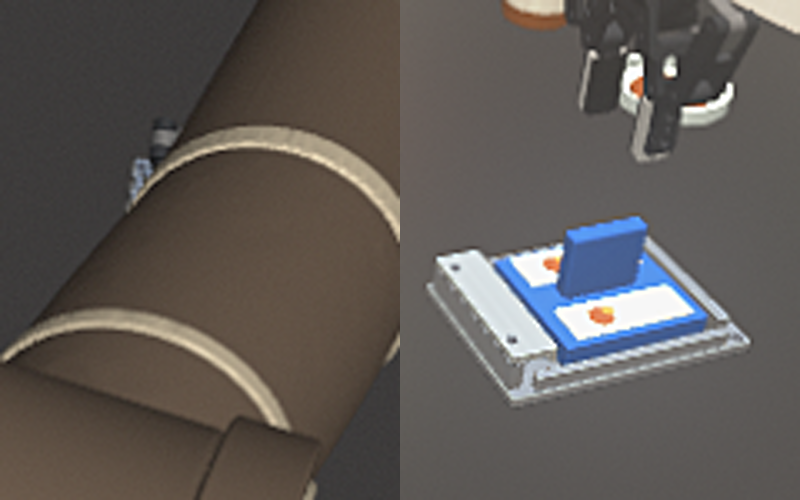

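The side crop shows the open fingers straddling the line of the fin, above it and aligned. Now I lower to TCP z of about 0.035 and close.

Request:
servo_tool(
  commands=[
    [1, -1, -40, 0, 0, 0, 0.5],
    [1, -1, -70, 0, 0, 0, 0.5],
    [1, -1, -94, 0, 0, 0, 0.5],
    [1, -1, -94, 0, 0, 0, 0.5],
    [1, -1, -94, 0, 0, 0, 0.3],
    [1, -1, -94, 0, 0, 0, 0],
    [1, -1, -94, 0, 0, 0, 0],
    [1, -1, -94, 0, 0, 0, 0],
    [1, -1, -94, 0, 0, 0, 0],
    [1, -1, -94, 0, 0, 0, 0],
  ],
  grip_force=80,
)

```text
clock: 3.58
tcp_pos: [0.569, -0.2393, 0.0369]
eef_rot: [-180.0, 0.2, 168.2]
ft_force: [-1.6, 0.7, 7.3]
grip_width: 0.0108
```

```bash
python3 - <<'E'
from h import *
s=manip.sense();print(s["tcp_pos"],s["eef_rot"],s["ft_force"],s["moment"],s["grip_width"],s["clock"])
p,d=manip.get_image("side");u=proj("side",[.567,-.24,.05])[0].astype(int)
cv2.imwrite("pics/c2.png",cv2.resize(p[u[1]-75:u[1]+60,u[0]-80:u[0]+80],(800,600)[:1]+(600,),interpolation=2))
# solve tilt move: pivot hook tip
from scipy.spatial.transform import Rotation as R
t=s["tcp_pos"];a=np.radians(-12);x=np.array([np.cos(a),np.sin(a),0]);y=np.array([-np.sin(a),np.cos(a),0])
fin=np.array([.567,-.24,.038]);piv=fin-.07*x-[0,0,.03]
for deg in(3,6,9,12.5):
    r=R.from_rotvec(-np.radians(deg)*y);print(deg,((r.apply(t-piv)+piv-t)*1000).round(1),np.degrees(r.as_rotvec()).round(2))
print(x)
E
```

```text
[ 0.56895629 -0.2392724   0.03691136] [-1.79986237e+02  1.78901891e-01  1.68175150e+02] [-1.56149277  0.65172437  7.32502761] [0.15952316 0.23180334 0.08464404] 0.01084239716014436 3.575
3 [-1.6  0.3  3.7] [-0.62 -2.93 -0.  ]
6 [-3.3  0.7  7.3] [-1.25 -5.87 -0.  ]
9 [-5.3  1.1 10.9] [-1.87 -8.8  -0.  ]
12.5 [-7.8  1.7 14.8] [ -2.6  -12.23  -0.  ]
[ 0.9781476  -0.20791169  0.        ]
```

View pics/c2.png

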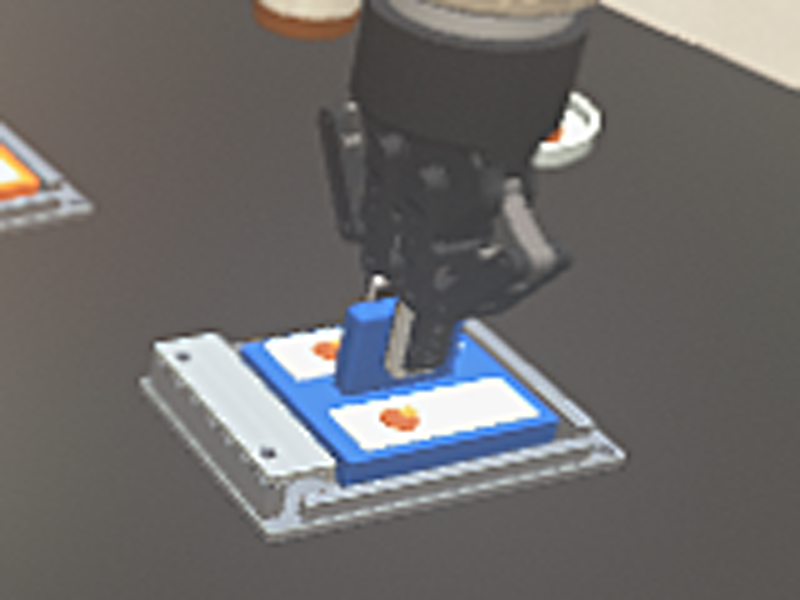

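The side crop shows the pads holding the fin at about (405,345), with the carrier flat in its dock. Now I tilt it about the hook tip.

Request:
servo_tool(
  commands=[
    [-0.8, 0.2, 1.8, -0.3, -1.5, 0, 0],
    [-1.6, 0.3, 3.7, -0.6, -2.9, 0, 0],
    [-2.5, 0.5, 5.5, -0.9, -4.4, 0, 0],
    [-3.3, 0.7, 7.3, -1.25, -5.9, 0, 0],
    [-4.3, 0.9, 9.1, -1.6, -7.3, 0, 0],
    [-5.3, 1.1, 10.9, -1.9, -8.8, 0, 0],
    [-6.5, 1.4, 12.8, -2.2, -10.5, 0, 0],
    [-7.8, 1.7, 14.8, -2.6, -12.2, 0, 0],
    [-7.8, 1.7, 14.8, -2.6, -12.2, 0, 0],
    [-7.8, 1.7, 14.8, -2.6, -12.2, 0, 0],
  ],
)

```text
clock: 4.88
tcp_pos: [0.5614, -0.2376, 0.0518]
eef_rot: [-179.9, 12.7, 168.2]
ft_force: [-0.7, 0.9, -2.3]
grip_width: 0.0109
```

```bash
python3 - <<'E'
from h import *
s=manip.sense();print(s["tcp_pos"],s["eef_rot"],s["ft_force"],s["moment"],s["grip_width"],s["clock"])
p,d=manip.get_image("side");u=proj("side",[.567,-.24,.05])[0].astype(int)
cv2.imwrite("pics/c3.png",cv2.resize(p[u[1]-75:u[1]+60,u[0]-80:u[0]+80],(800,600),interpolation=2))
E
```

```text
[ 0.56135907 -0.23764738  0.05182974] [-179.94076244   12.65877049  168.18143164] [-0.65626014  0.89766883 -2.25861899] [0.10146499 0.35970555 0.05190628] 0.010928686600320323 4.875
```

View pics/c3.png

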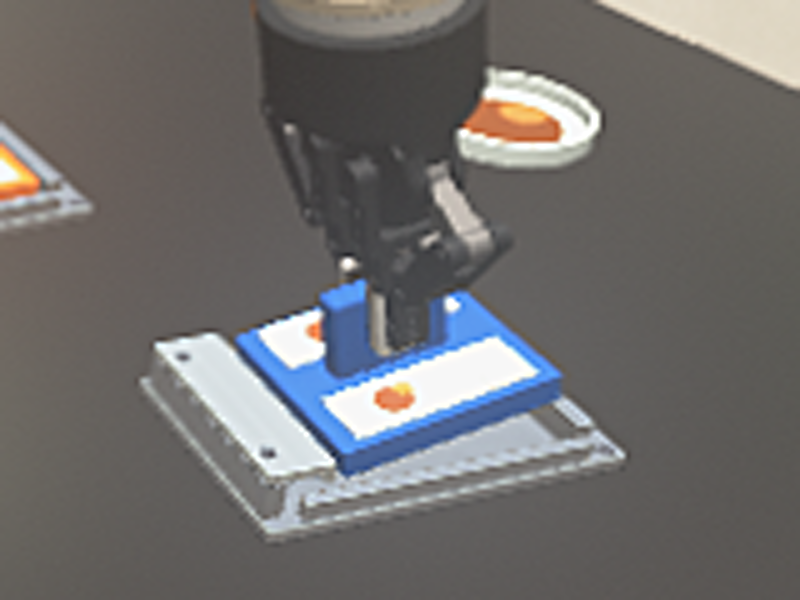

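The side crop shows the fence end raised (~(555,390)), with the hook still under the lip and a low force. Next I draw it 30 mm along +x, level.

Request:
servo_tool(
  commands=[
    [5, -1, 0, 0, 0, 0, 0],
    [10, -2.1, 0, 0, 0, 0, 0],
    [15, -3.1, 0, 0, 0, 0, 0],
    [20, -4.2, 0, 0, 0, 0, 0],
    [25, -5.2, 0, 0, 0, 0, 0],
    [30, -6.3, 0, 0, 0, 0, 0],
    [30, -6.3, 0, 0, 0, 0, 0],
  ],
)

```text
clock: 5.8
tcp_pos: [0.5919, -0.244, 0.0518]
eef_rot: [-179.9, 12.7, 168.2]
ft_force: [0.3, 0.2, -2.7]
grip_width: 0.0111
```

```bash
python3 - <<'E'
from h import *
s=manip.sense();print(s["tcp_pos"],s["eef_rot"],s["ft_force"],s["moment"],s["grip_width"],s["clock"])
p,d=manip.get_image("side");u=proj("side",[.567,-.24,.05])[0].astype(int)
cv2.imwrite("pics/c4.png",cv2.resize(p[u[1]-75:u[1]+60,u[0]-80:u[0]+80],(800,600),interpolation=2))
E
```

```text
[ 0.59190221 -0.24400884  0.05181007] [-179.92971135   12.67629542  168.20026559] [ 0.30364911  0.16190924 -2.68471072] [0.06842756 0.33966422 0.03204614] 0.011054043245633399 5.8
```

View pics/c4.png

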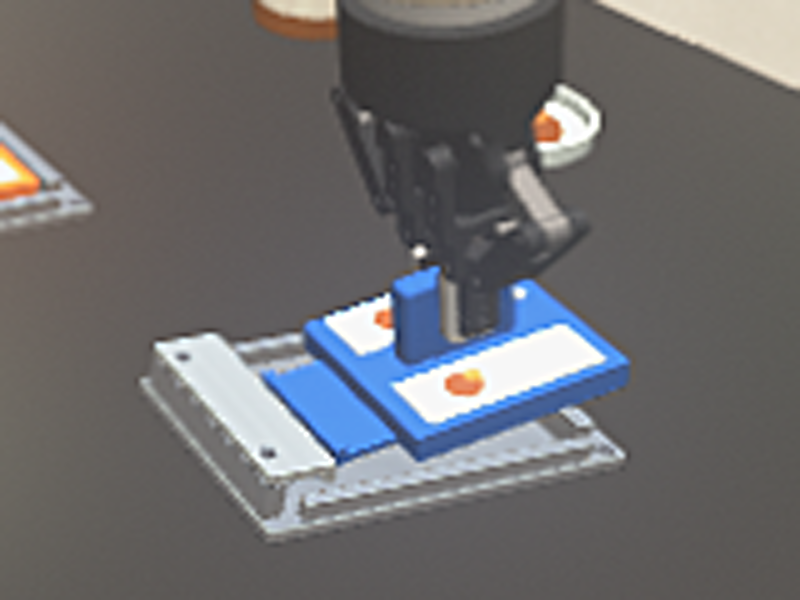

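The hook looks drawn out, but the lip hides part of the view here. I'll draw 5 mm more, then lift slowly and watch the force.

Request:
servo_tool(
  commands=[
    [5, -1, 0.5, 0, 0, 0, 0],
    [5, -1, 3, 0, 0, 0, 0],
    [5, -1, 7, 0, 0, 0, 0],
    [5, -1, 11, 0, 0, 0, 0],
    [5, -1, 15, 0, 0, 0, 0],
    [5, -1, 15, 0, 0, 0, 0],
  ],
)

```text
clock: 6.6
tcp_pos: [0.5968, -0.245, 0.0673]
eef_rot: [-179.9, 12.7, 168.2]
ft_force: [0.9, 0.1, -2.2]
grip_width: 0.0112
```

```bash
python3 - <<'E'
from h import *
s=manip.sense();print(s["tcp_pos"],s["eef_rot"],s["ft_force"],s["moment"],s["grip_width"],s["clock"])
p,d=manip.get_image("side");u=proj("side",[.567,-.24,.05])[0].astype(int)
cv2.imwrite("pics/c5.png",cv2.resize(p[u[1]-75:u[1]+60,u[0]-80:u[0]+80],(800,600),interpolation=2))
E
```

```text
[ 0.59679202 -0.24499978  0.06725916] [-179.93060525   12.70048202  168.19775037] [ 0.91823896  0.10042714 -2.17888911] [0.0762887  0.38025878 0.06074707] 0.01122490849309802 6.6
```

View pics/c5.png

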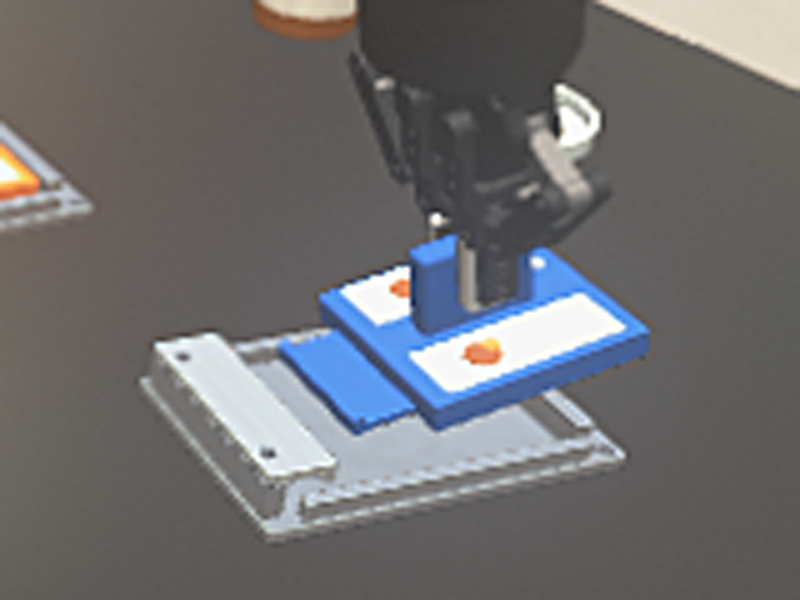

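The hook is free of the lip and the force is just the carrier's weight. I lift and level it.

Request:
servo_tool(
  commands=[
    [0, 0, 40, 0, 0, 0, 0],
    [0, 0, 80, 0.65, 3, 0, 0],
    [0, 0, 115, 1.3, 6.1, 0, 0],
    [0, 0, 130, 1.95, 9.1, 0, 0],
    [0, 0, 130, 2.6, 12.2, 0, 0],
    [0, 0, 130, 2.6, 12.2, 0, 0],
  ],
)

```text
clock: 7.4
tcp_pos: [0.5973, -0.2447, 0.1965]
eef_rot: [-180.0, 0.2, 168.2]
ft_force: [-0.3, -0.4, -3.1]
grip_width: 0.0109
```

Request:
servo_tool(
  commands=[
    [-5, 45, 0, 0, 0, 0, 0],
    [-9, 95, 0, 0, 0, 0, 0],
    [-12, 145, 0, 0, 0, 0, 0],
    [-14, 195, 0, 0, 0, 2, 0],
    [-14, 245, 0, 0, 0, 4, 0],
    [-14, 295, 0, 0, 0, 6, 0],
    [-14, 345, 0, 0, 0, 8, 0],
    [-14, 395, 0, 0, 0, 10, 0],
    [-14, 445, 0, 0, 0, 12, 0],
    [-14, 490, 0, 0, 0, 12, 0],
    [-14, 520, 0, 0, 0, 12, 0],
    [-14, 524, 0, 0, 0, 12, 0],
  ],
)

```text
clock: 8.9
tcp_pos: [0.5819, 0.2824, 0.1955]
eef_rot: [180.0, 0.2, -179.5]
ft_force: [-0.1, -0.5, -2.0]
grip_width: 0.0114
```

```bash
python3 - <<'E'
from h import *
s=manip.sense();print(s["tcp_pos"],s["eef_rot"],s["ft_force"],s["moment"],s["grip_width"],s["clock"],s["joint_positions"].round())
o=[]
for n in("side","top"):
    p,d=manip.get_image(n);u=proj(n,[.583,.279,.15])[0].astype(int)
    o.append(cv2.resize(p[max(u[1]-75,0):u[1]+75,max(0,u[0]-60):u[0]+60],(400,500),interpolation=2))
    hsv=cv2.cvtColor(p,cv2.COLOR_BGR2HSV)
    M=(hsv[...,0]>=105)&(hsv[...,0]<=125)&(hsv[...,1]>140)&(hsv[...,2]>60)
    P,_=cloud(n,d,M);P=P[(abs(P[:,0]-.58)<.12)&(abs(P[:,1]-.28)<.12)&(P[:,2]>.1)]
    print(n,len(P),P.min(0).round(3),P.max(0).round(3),rect(P))
    lo=P[P[:,2]<np.percentile(P[:,2],60)];A=np.c_[lo[:,:2],np.ones(len(lo))];print(np.linalg.lstsq(A,lo[:,2],rcond=None)[0])
cv2.imwrite("pics/c6.png",np.hstack(o))
E
```

```text
[0.58192955 0.28237475 0.19553878] [ 1.79950724e+02  1.77062967e-01 -1.79528596e+02] [-0.05288989 -0.47979113 -2.02035101] [-0.06387117 -0.02309389 -0.03220601] 0.011392459087596002 8.9 [-42.  28.  17.  92.  -9.  62.  68.]
side 136 [0.51  0.238 0.17 ] [0.629 0.32  0.226] ((568.8052978515625, 277.7496337890625), (80.75064086914062, 118.40375518798828), 87.491455078125)
[ 0.08869043 -0.03086097  0.13559127]
top 611 [0.513 0.218 0.168] [0.631 0.292 0.3  ] ((571.87060546875, 254.64280700683594), (66.95124053955078, 121.8742904663086), 71.94110107421875)
[0.09422666 0.01057105 0.12337059]
```

View pics/c6.png

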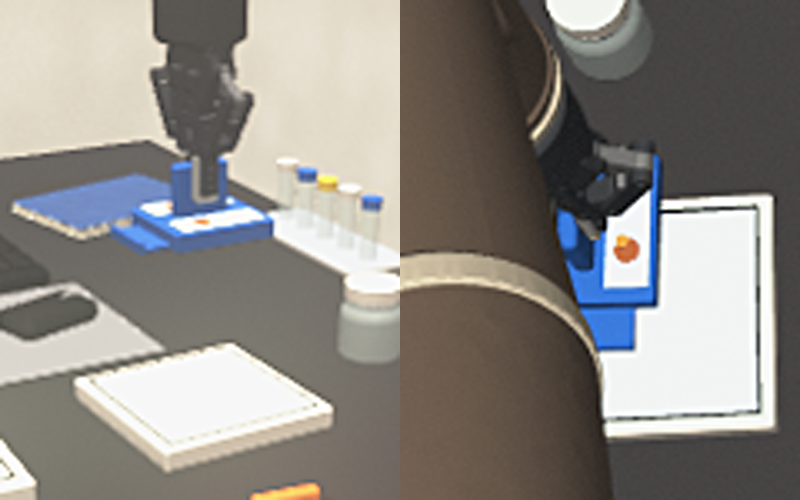

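The side view shows the carrier held level above the panel, hook toward the robot. Its hook end is at x 0.512 and its far end at 0.630, so the fin is at about 0.581. Now I centre it and lower to just above the panel.

Request:
servo_tool(
  commands=[
    [1, -3, -30, 0, 0, 0, 0],
    [1, -3, -60, 0, 0, 0, 0],
    [1, -3, -85, 0, 0, 0, 0],
    [1, -3, -105, 0, 0, 0, 0],
    [1, -3, -120, 0, 0, 0, 0],
    [1, -3, -130, 0, 0, 0, 0],
    [1, -3, -136, 0, 0, 0, 0],
    [1, -3, -138, 0, 0, 0, 0],
    [1, -3, -138, 0, 0, 0, 0],
  ],
)

```text
clock: 10.12
tcp_pos: [0.5841, 0.2763, 0.0583]
eef_rot: [-180.0, 0.2, -179.7]
ft_force: [0.3, -0.5, -2.6]
grip_width: 0.0107
```

```bash
python3 - <<'E'
from h import *
s=manip.sense();print(s["tcp_pos"],s["eef_rot"],s["ft_force"],s["moment"],s["grip_width"],s["clock"])
for n in("side","top"):
    p,d=manip.get_image(n);u=proj(n,[.583,.279,.04])[0].astype(int)
    if n=="side": cv2.imwrite("pics/c7.png",cv2.resize(p[u[1]-65:u[1]+55,u[0]-80:u[0]+80],(800,600),interpolation=2))
    hsv=cv2.cvtColor(p,cv2.COLOR_BGR2HSV)
    M=(hsv[...,0]>=105)&(hsv[...,0]<=125)&(hsv[...,1]>140)&(hsv[...,2]>60)
    P,_=cloud(n,d,M);P=P[(abs(P[:,0]-.58)<.1)&(abs(P[:,1]-.28)<.1)&(P[:,2]<.06)]
    print(n,len(P),P.min(0).round(3),P.max(0).round(3))
    for a in np.arange(.51,.64,.01):
        q=P[abs(P[:,0]-a)<.005]
        if len(q)>3: print(a.round(3),len(q),np.percentile(q[:,2],[50,85]).round(4))
E
```

```text
[0.58408555 0.27628872 0.05825089] [-179.96951112    0.22704309 -179.72891635] [ 0.25470723 -0.46828742 -2.61420217] [ 0.00970146 -0.02030474  0.03549374] 0.010735739471728678 10.125
side 145 [0.513 0.233 0.033] [0.63  0.312 0.051]
0.51 12 [0.039  0.0398]
0.52 16 [0.0383 0.0398]
0.53 25 [0.0358 0.0363]
0.54 39 [0.0451 0.0465]
0.55 9 [0.0459 0.0468]
0.56 5 [0.0459 0.0469]
0.57 4 [0.0444 0.0454]
0.59 4 [0.0463 0.0493]
0.6 5 [0.0445 0.0462]
0.61 5 [0.0462 0.0486]
0.62 10 [0.0466 0.0477]
0.63 8 [0.0461 0.047 ]
top 537 [0.516 0.234 0.028] [0.606 0.304 0.057]
0.52 91 [0.0367 0.0401]
0.53 103 [0.0348 0.0372]
0.54 151 [0.039  0.0465]
0.55 88 [0.0455 0.0481]
0.56 49 [0.0465 0.0509]
0.57 21 [0.0458 0.0484]
0.58 17 [0.0461 0.0497]
0.59 8 [0.0462 0.0483]
0.6 8 [0.0465 0.0474]
```

View pics/c7.png

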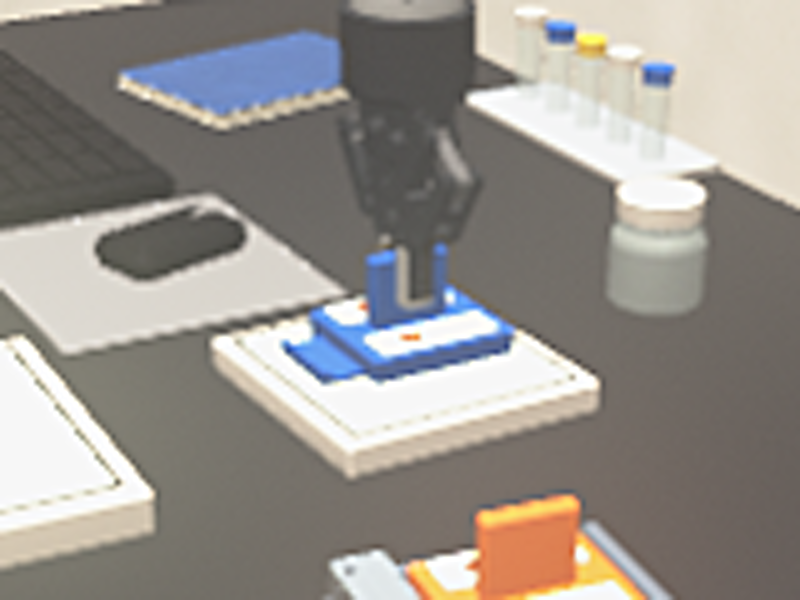

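The block's top is level at 0.046, so its underside is about 9.5 mm above the panel. It is slightly low in y, so I correct by +4 mm and set it down gently.

Request:
servo_tool(
  commands=[
    [0, 3, -2, 0, 0, 0, 0],
    [0, 4, -4, 0, 0, 0, 0],
    [0, 4, -6, 0, 0, 0, 0],
    [0, 4, -7.5, 0, 0, 0, 0],
    [0, 4, -8.5, 0, 0, 0, 0],
    [0, 4, -9.5, 0, 0, 0, 0],
    [0, 4, -10, 0, 0, 0, 0],
    [0, 4, -10, 0, 0, 0, 0],
  ],
)

```text
clock: 11.22
tcp_pos: [0.5842, 0.2802, 0.0489]
eef_rot: [-180.0, 0.2, -179.7]
ft_force: [-3.2, -0.9, 4.6]
grip_width: 0.0111
```

The force flipped to +4.6 N at z 0.049, so the carrier is on the panel. I release and then retreat straight up.

Request:
servo_tool(
  commands=[
    [0, 0, 0, 0, 0, 0, 0.2],
    [0, 0, 0, 0, 0, 0, 0.3],
    [0, 0, 0, 0, 0, 0, 0.45],
    [0, 0, 0, 0, 0, 0, 0.45],
    [0, 0, 10, 0, 0, 0, 0.45],
    [0, 0, 30, 0, 0, 0, 0.45],
    [0, 0, 60, 0, 0, 0, 0.45],
    [0, 0, 100, 0, 0, 0, 0.45],
    [0, 0, 150, 0, 0, 0, 0.45],
    [0, 0, 150, 0, 0, 0, 0.45],
  ],
)

```text
clock: 12.48
tcp_pos: [0.5869, 0.2812, 0.2055]
eef_rot: [179.7, 0.7, -179.8]
ft_force: [0.6, -0.8, 0.6]
grip_width: 0.0382
```

```bash
python3 - <<'E'
from h import *
s=manip.sense();print(s["tcp_pos"],s["ft_force"],s["grip_width"],s["clock"])
for n in("side","top"):
    p,d=manip.get_image(n)
    if n=="side": cv2.imwrite("pics/c8.png",p)
    hsv=cv2.cvtColor(p,cv2.COLOR_BGR2HSV)
    M=(hsv[...,0]>=105)&(hsv[...,0]<=125)&(hsv[...,1]>140)&(hsv[...,2]>60)
    P,_=cloud(n,d,M);P=P[(abs(P[:,0]-.58)<.1)&(abs(P[:,1]-.28)<.1)&(P[:,2]<.1)]
    print(n,len(P),P.min(0).round(3),P.max(0).round(3))
    f=P[P[:,2]>.05];print("fin",len(f),rect(f) if len(f)>4 else 0,f[:,2].max())
    for a in np.arange(.54,.64,.02):
        q=P[(abs(P[:,0]-a)<.01)&(P[:,2]<.045)]
        if len(q)>3: print(a.round(3),len(q),np.percentile(q[:,2],[50,85]).round(4))
    M=(hsv[...,0]>=8)&(hsv[...,0]<=20)&(hsv[...,1]>140)
    P,_=cloud(n,d,M);f=P[(abs(P[:,0]-.5)<.06)&(abs(P[:,1]-.012)<.06)&(P[:,2]>.05)];print("orange fin",len(f),rect(f) if len(f)>4 else 0)
E
```

```text
[0.58687169 0.28115015 0.20550278] [ 0.64869078 -0.82836947  0.59783262] 0.038202262283725516 12.475
side 168 [0.512 0.237 0.023] [0.627 0.318 0.082]
fin 25 ((581.8594970703125, 276.87322998046875), (41.56618118286133, 6.609869480133057), 1.8841922283172607) 0.08209816198202784
0.54 57 [0.0356 0.0374]
0.56 12 [0.0366 0.0375]
0.58 9 [0.037 0.038]
0.6 8 [0.0362 0.0375]
0.62 12 [0.0366 0.0382]
orange fin 154 ((499.8082580566406, 11.445703506469727), (14.418478965759277, 48.14810562133789), 78.8033676147461)
top 905 [0.516 0.237 0.019] [0.635 0.321 0.085]
fin 192 ((584.5262451171875, 279.45330810546875), (50.251678466796875, 12.957735061645508), 0.47054523229599) 0.08514024871382395
0.54 252 [0.0309 0.0374]
0.56 79 [0.037  0.0393]
0.58 43 [0.0374 0.0401]
0.6 45 [0.0377 0.0404]
0.62 89 [0.0374 0.0396]
orange fin 121 ((502.0305480957031, 14.188453674316406), (12.016077995300293, 49.94331741333008), 82.7639389038086)
```

View pics/c8.png

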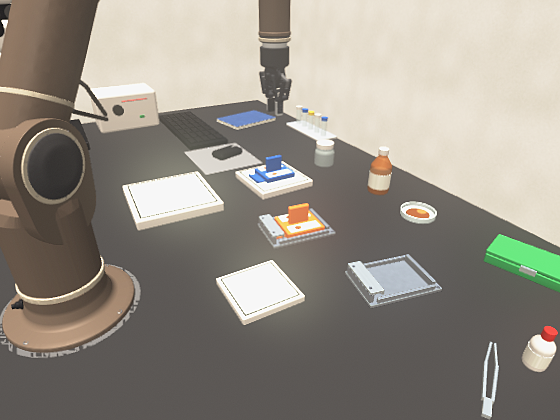

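The side view shows the blue carrier flat in the middle of its panel (275,172), the blue dock empty (393,278), the orange carrier in place (298,220) and the gripper clear. I hand in.

```bash
python3 -c "
from station import manip
print(manip.hand_in())"
```

```text
the job is handed in; nothing more can be done
None
```

I tilted the blue carrier about 12.5° about its hook tip, drew it out about 35 mm from under the lip and lifted it. I then levelled it and set it down on the 170 mm panel, the middle-sized of the three. The job was handed in at about 12.6 s; the interface reports no verdict.

Last checks before handing in:
- **Position:** the fin was at about (0.5845, 0.2795) from the top camera and (0.582, 0.277) from the side camera. The panel centre was measured at about (0.583, 0.279), so it is within about 3 mm.
- **Flatness:** the block's top was level at about 0.037 m along its length, and the expected height is 0.036 m.
- **Orange carrier:** its fin position was within about 1 mm of the first measurement in both views.
- **Gripper:** it was open, about 0.2 m above the bench and clear of everything.

No check failed. The two cameras differed from each other by 2–3 mm, which is about the 2 mm calibration tolerance.

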